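# Couple the prop head onto the ball of the holding stand

## Robot

A 6-joint arm with a two-finger parallel gripper is mounted at the origin on a cart in front of the work surface, level with it; the furniture and walls round the work are solid. World frame = base frame: x ahead of the robot, y to its left, z up, the work surface at z = 0. Lengths are in m, angles in rad, forces in N, time in s.
With the tool pointing down it reaches from about 0.35 to 0.975 m from the base axis. Payload 4.9 kg.
Tool frame: the origin (TCP) lies on the centre line of the jaws, within the pads' length; the fingertips stand ahead of it and the grasp point (between the pads) is the TCP (manip.tip_extent is the z of the fingertips in the tool frame, in m); z points along the fingers, y is the line along which they close (so a half turn about z gives the same grasp; the last joint's range is limited). The gripper opens to 85 mm and grips with 20 to 120 N. Pads are 22 mm wide; open, the fingers measure 114 mm over their backs; the gripper's body (76 mm by 85 mm) begins 54 mm behind the grasp point. The pads swing forward as they close: fully open they stand 13 mm farther back than shut.
Start: joints at [1.197, 0.053, 1.613, -0, 1.476, -0.119], TCP at [0.158, 0.605, 0.25] pointing down, gripper open.
Joint ranges: [-3.01, 3.01], [-1.01, 2.22], [0.06, 2.58], [-1.02, 4.17], [0.09, 2.62], [-3.14, 3.14]. Speed limits (rad/s): [2.57, 2.57, 3.14, 3.14, 3.14, 3.14].

## Interface

Orientations are given as a unit quaternion [w, x, y, z].
In Python, from plant import manip gives the robot as it stands. The module is installed in compiled form; this text tells all that it offers.
- The arm moves only by the tool send_path, called after "Call:" by a JSON object that holds its "fn" and its "kwargs". Schema: {"type":"object","properties":{"motion":{"type":"array","items":{"type":"object","properties":{"aperture":{"type":"number"},"xyz":{"type":"array","items":{"type":"number"},"minItems":3,"maxItems":3},"turn_vec":{"type":"array","items":{"type":"number"},"minItems":3,"maxItems":3}},"additionalProperties":false,"required":["aperture"]},"minItems":1,"maxItems":5},"only":{"type":"string"},"quiet":{"type":"boolean"},"lines":{"type":"string"}},"required":["motion"],"additionalProperties":false}. motion is a list of rows, 1 to 5 of them, each an object with the fields aperture (the opening from 0.0 (shut) to 1.0 (fully open)), xyz (a list: dx, dy, dz in normalised numbers (1 is 0.3 m)), turn_vec (a list: a rotation vector rx, ry, rz in fractions of the full range, 1 being pi rad); a field left out counts as zero (the opening has to be given); each row shifts and turns the commanded pose from where the row before left it, along the tool's axes as they then stand; what a row does not reach is not made up. A row lasts 1/8 s, in which the tool goes at most 0.0625 m and 0.188 rad, less where a joint would pass 70% of its speed; a pose out of reach is approached as far as the arm can. The fingers move at their own pace and stop on an object; the grip force is fixed at half the most. Time passes only in rows, so rows that do not move let the fingers close. The tool returns the time, the measured TCP pose, the force, the opening and the grip force at its end. only (a regular expression) keeps the lines of the reply that match it, lines (a string "A,B") keeps lines A to B, and quiet returns only ok. A shift or turn number past 1, either way, is cut back to 1. Input that does not fit is refused with a message, and nothing moves.
- manip.state(): the state, without advancing time (a new reading comes with each control period).
- manip.grab_frame(name): name is "scene" or "top" or "wrist"; returns (picture, depth): 420x560x3 uint8, red, green, blue; 420x560 float32, m along the optical axis (not along the pixel's ray), 0 where there is no reading.
- manip.camera_params(name): a dict with "intrinsics" (3x3 intrinsics, pixels), "xyz" and "orientation" of the camera in the world. Camera axes: x right, y down, z forward; pixel columns grow to the right and rows downward; lengths in m; the calibration is good to about 2 mm. The wrist camera is an equidistant fisheye: a pixel r from the principal point sees the ray r / f radians off the axis. A picture is of the moment at which its call begins: read the wrist's pose just before it. camera_params takes no time and is no camera call; for the wrist camera it gives the pose at the moment of the call.
- manip.job_done(): hands the job in; it is judged then, once.
Trained networks look in the newest picture that a camera, given by its name, has taken for a name from the list of things; names that differ only in an ending like _2 or _b are one class to them, and where a whole thing is asked for, a point or a joint stands for the part that bears it (a point fixed in the world has none). Each returns a list of dicts, best first, with "conf" (0 to 1); they miss things now and then, are a little off and sometimes report something else, mostly with a low value. They report only what shows in the picture. A call takes as long as a camera call. They do not tell look-alikes from the thing itself.
- manip.look_for(camera, query): "extent" ([left, top, right, bottom] in pixels, round what is visible of it).
- manip.outline_of(camera, query): "region" (420x560 bool, what is visible of it) and "extent" ([left, top, right, bottom] in pixels, round what is visible of it).
- manip.mark_of(camera, query): "centre" ([row, column] in pixels: a listed point, or the origin of a listed thing).
The state is a dict: "time": time; "joint_pos": joint angles; "joint_vel": joint speeds; "joint_efforts": joint torques, N m; "tool_pos": TCP position; "tool_rot": TCP orientation; "contact_force": force on the tool from outside, world axes, zero at the start; "ft_torque": the same for the moment, N m; "gripper_width": opening from 0.0 (shut) to 1.0 (fully open); "grasp_force": force on a finger pad.
Only numpy, scipy, OpenCV 4.12 (cv2) and the standard library are available. Lean on these libraries where they do the work, as an engineer would, in place of code of your own. Each camera call takes 0.05 s, during which the arm holds its last target. There are 200 camera calls.

## Task

Mount the prop head on the holding stand the way a trailer is hitched: lift the head's locking handle up, lower the head gently over the stand's ball, handle still up, and feel it home with a light push (about 10 N) until it sits level on the ball and the tail rest before letting go, then press the handle fully down to lock it. Never drop the head or press it hard against the stand, and leave the talus bone and the tape roll where they are.

Things in the scene. Friction and masses are not known exactly. Their poses are not given: they have to be found in the camera images.
- coupler: The loose prop head, 0.8 kg, aluminium, standing upright on the table: flat parallel sides 50 mm apart from x = -96 to +22 mm, 49 mm tall at the cup, 40 mm at the tongue behind; in front a dark rod with a round rubber-faced pad (34 mm across, to x = +70, 1 mm off the table). Origin: underside, below the cup. x forward to the pad, -x along the tongue to the tail, z up. Balance point x = -10 mm.
- cup (a point): Seat in the coupler's cup, 26 mm above its origin: the seated ball's centre comes here, the ball touching the cup's roof. The cup is open below, with 1 mm play round the ball and a lead-in that catches a ball up to about 4 mm off sideways. With the handle down its toe blocks the cup, or grips under a seated ball. Grip the head by its flat sides at this height. Axes as the coupler's.
- handle_grip (a point): Centre of the handle's grip: a dark cylinder lying across (y), 18 mm long, 16 mm in diameter, 22 mm over its end studs, at the end of the handle bar. Handle down: 125 mm behind the coupler's origin and 53 mm above its underside, 29 mm clear behind the tail; fingers can pinch its ends. It swings about the handle's pin (along y, 30 mm behind the origin, 36 mm above the underside) at radius 96.5 mm.
- handle (a joint): Locking handle angle, rad: 0 fully down (locked, hard stop), 1.0 fully up (hard stop). Growing, the grip rises; the line from pin to grip stands 0.177 rad plus this angle above level, pointing back. A stiff pin (0.08 N m, about 1 N at the grip) holds it where left. Pinch the grip lightly (about 6 N) so it can turn in the fingers, or the whole head tips. Above 0.7 its toe is clear of the ball.
- stand: The fixed holding stand: grey foot plate 170 x 90 mm, a collar with a side clamp screw, and in it a rigid carriage with a steel ball (32 mm in diameter, slim neck) in front and a black flat tail rest behind (66 mm wide, 22 mm long, centre 82 mm behind the ball, top 26 mm below the ball's centre). Origin: on the table straight below the ball. x forward from rest to ball, z up.
- ball_low (a point): Point of the stand 105 mm above its origin: where the ball's centre is with the carriage at its lowest. The carriage is clamped anywhere from 0 to 14 mm above that, which is NOT measured: find the seat by feel. The coupler then lies level on ball and rest, its origin 79 to 93 mm above the stand's. Nothing gives way: press the head on with about 10 N, never 30, for half a second before letting go.
- talus: Loose brown ankle bone, 47 x 61 x 26 mm, a bystander lying near the front of the work.
- tape_roll: Loose roll of tape, 84 mm across and 19 mm tall, a bystander lying flat between the head and the stand.
Not all that is in view belongs to the job. Of the things that look like the coupler, the larger one is meant.

How it is judged:
By the outcome, as a careful person would: the job done as asked, in the order asked, and still so for the second after the job is handed in, with the robot touching nothing.
It also fails if it takes over 72 s, if anything falls off the work surface, if the arm or the gripper's body presses on something with over 40 N, if the wrist force passes 120 N, or if a joint passes its speed limit or range.

## Working session

There is one attempt and no reset: what is moved stays moved. The work goes in short steps, Python scripts to look and compute and a tool call to move; the robot and the scene stay as the last step left them, time stands still between calls to the robot, and variables do not carry over. Pictures are saved under pics/ and viewed, at most 10 in all, crops included, and the job is handed in when it is done.

```bash
mkdir -p pics; cat > h.py <<'E'
import numpy as np, cv2
from scipy.spatial.transform import Rotation as R
from plant import manip
def q2R(q): return R.from_quat([q[1],q[2],q[3],q[0]]).as_matrix()
def cloud(cam,depth,p=None):
    p=p or manip.camera_params(cam); K=np.array(p["intrinsics"])
    v,u=np.indices(depth.shape)
    x=(u-K[0,2])/K[0,0]; y=(v-K[1,2])/K[1,1]
    if cam=="wrist":
        r=np.hypot(x,y)+1e-9; s=np.tan(np.minimum(r,1.5))/r; x=x*s;y=y*s
    P=np.stack([x*depth,y*depth,depth],-1)
    return P@q2R(p["orientation"]).T+np.array(p["xyz"])
def save(n,im): cv2.imwrite("pics/"+n,im[...,::-1])
E
python3 - <<'E'
from h import *
s=manip.state(); print(s, manip.tip_extent)
for c in ["top","scene"]:
    im,d=manip.grab_frame(c); np.savez(c+".npz",im=im,d=d); save(c+".png",im)
    p=manip.camera_params(c); print(c,p)
    P=cloud(c,d,p)
    for q in ["coupler","cup","handle_grip","stand","ball_low","talus","tape_roll"]:
        for o in manip.mark_of(c,q)[:3]:
            r,k=[int(round(t)) for t in o["centre"]]
            print(q,o["conf"],r,k,P[r,k].round(3) if 0<=r<420 and 0<=k<560 else None)
E
```

```text
{'time': 0.0, 'joint_pos': array([ 1.19698464e+00,  5.33573134e-02,  1.61429636e+00, -1.05336771e-05,
        1.47601055e+00, -1.18988824e-01]), 'joint_vel': array([ 0.00070501,  0.0002312 , -0.00246458,  0.00076173, -0.00051961,
       -0.00200141]), 'joint_efforts': array([ 1.46993556e-03, -3.93685162e+01, -3.70172954e+01, -7.29722296e-05,
        7.12074587e-03,  2.09913895e-05]), 'tool_pos': array([0.15732541, 0.60426713, 0.24906129]), 'tool_rot': array([-2.47559160e-04,  1.27066418e-01,  9.91893670e-01, -1.00578160e-03]), 'contact_force': array([ 0.05493283,  0.84661295, -0.16170481]), 'ft_torque': array([ 0.03601657, -0.08666798, -0.02319945]), 'grasp_force': 0.0, 'gripper_width': 0.9975047663212466} 0.019
top {'intrinsics': array([[480.54425874,   0.        , 280.54989582],
       [  0.        , 480.54425874, 220.42512774],
       [  0.        ,   0.        ,   1.        ]]), 'xyz': array([0.33667276, 0.11445075, 1.36150394]), 'orientation': array([ 0.06005806, -0.70380273,  0.70488108, -0.06478741])}
coupler 0.82 201 256 [0.627 0.174 0.048]
coupler 0.66 266 169 [0.446 0.412 0
[... 447 characters left out ...]
5517, 211.51850602],
       [  0.        ,   0.        ,   1.        ]]), 'xyz': array([-0.31986602, -0.62962592,  0.60624572]), 'orientation': array([-0.49569672,  0.76032412, -0.34372292,  0.24092853])}
coupler 0.98 227 172 [0.437 0.408 0.014]
coupler 0.7 235 267 [0.599 0.165 0.011]
cup 0.81 224 272 [0.612 0.158 0.045]
cup 0.7 222 170 [0.436 0.415 0.029]
handle_grip 0.6 226 236 [0.505 0.201 0.061]
handle_grip 0.38 219 198 [0.547 0.417 0.002]
stand 0.66 290 388 [ 0.562 -0.251  0.019]
ball_low 0.75 251 393 [ 0.574 -0.244  0.116]
talus 0.85 274 288 [ 0.456 -0.03   0.019]
talus 0.57 225 239 [0.511 0.195 0.064]
talus 0.37 226 269 [0.599 0.158 0.043]
tape_roll 0.56 247 332 [ 0.651 -0.031  0.021]
```

View pics/top.png

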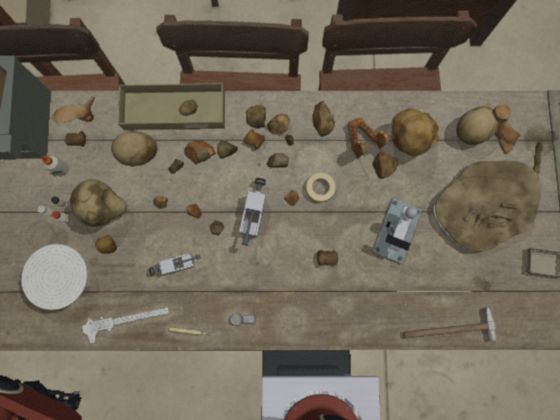

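View pics/scene.png

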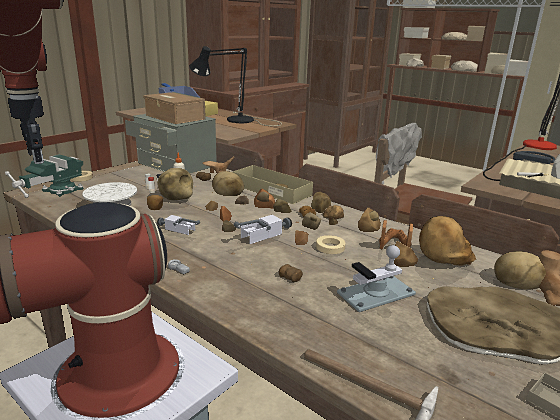

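```bash
python3 - <<'E'
from h import *
z=np.load("top.npz"); P=cloud("top",z["d"])
def obb(m,n):
    pts=P[m]; 
    if len(pts)<5: print(n,len(pts)); return
    r=cv2.minAreaRect((pts[:,:2]*1000).astype(np.float32)); print(n,len(pts),"c",np.round(r[0],1),"size",np.round(r[1],1),"ang",round(r[2],1),"z",pts[:,2].min().round(3),pts[:,2].max().round(3),"mean",pts.mean(0).round(4))
X,Y,Z=P[...,0],P[...,1],P[...,2]
A=(abs(X-.6)<.15)&(abs(Y-.19)<.1)
B=(abs(X-.45)<.1)&(abs(Y-.4)<.12)
S=(abs(X-.58)<.2)&(abs(Y+.24)<.15)
for lo,hi in [(.02,.2),(.03,.046),(.046,.054),(.054,.09)]:
    obb(A&(Z>lo)&(Z<hi),f"A{lo}-{hi}")
    obb(B&(Z>lo)&(Z<hi),f"B{lo}-{hi}")
for lo,hi in [(.004,.3),(.004,.03),(.03,.07),(.07,.1),(.1,.14)]: obb(S&(Z>lo)&(Z<hi),f"S{lo}-{hi}")
E
```

```text
A0.02-0.2 1029 c [624.2 166.9] size [111.6 287. ] ang 50.3 z 0.02 0.071 mean [0.613  0.1807 0.0423]
B0.02-0.2 469 c [473.8 365. ] size [ 57.3 221.2] ang 31.8 z 0.02 0.051 mean [0.4591 0.3893 0.0323]
A0.03-0.046 424 c [629.2 162.2] size [100.2 274.8] ang 52.6 z 0.03 0.046 mean [0.6129 0.1737 0.0382]
B0.03-0.046 279 c [480.5 352.4] size [ 50.8 190.6] ang 29.0 z 0.03 0.046 mean [0.454  0.3987 0.0366]
A0.046-0.054 292 c [658.5 164.3] size [ 56.6 211.4] ang 68.7 z 0.046 0.054 mean [0.6349 0.1724 0.0495]
B0.046-0.054 5 c [464.7 356.3] size [ 5.3 48.2] ang 20.4 z 0.046 0.051 mean [0.4672 0.3511 0.0475]
A0.054-0.09 138 c [629.6 177.3] size [ 46.3 260.8] ang 72.0 z 0.054 0.071 mean [0.5483 0.1938 0.0613]
B0.054-0.09 0
S0.004-0.3 4676 c [ 580.2 -240. ] size [299.9 399.1] ang 89.9 z 0.004 0.128 mean [ 0.5999 -0.2494  0.0308]
S0.004-0.03 3138 c [ 580.1 -240. ] size [299.9 398.9] ang 89.9 z 0.004 0.03 mean [ 0.5778 -0.2586  0.013 ]
S0.03-0.07 883 c [ 654.5 -270.9] size [325.1 239.5] ang 15.4 z 0.03 0.07 mean [ 0.6447 -0.2279  0.0492]
S0.07-0.1 486 c [ 632.  -213.2] size [199.5 295.1] ang 90.0 z 0.07 0.1 mean [ 0.6469 -0.2292  0.0836]
S0.1-0.14 169 c [ 676.4 -248.1] size [ 54.3 219.6] ang 77.9 z 0.1 0.128 mean [ 0.6403 -0.2478  0.1133]
```

The top view shows the larger coupler at about (row 215, col 253), with its grip at (241, 246) and its pad at (183, 260). The stand's ball is at (212, 411) and its rest at (242, 397). The talus is at (258, 327) and the tape at (187, 320). The smaller decoy is at (265, 175). I'll move over the coupler for a wrist look.

Careful with the scale: shifts go in shares of 0.3 m and turns go in shares of pi rad. That gives: -0.05 m / 0.3 = -0.1667, -0.005 m / 0.3 = -0.0167.

Call:
{"fn": "send_path", "kwargs": {"motion": [{"aperture": 1, "xyz": [-0.1667, -0.1, -0.0167]}, {"aperture": 1, "xyz": [-0.1667, -0.1, -0.0167]}, {"aperture": 1, "xyz": [-0.1667, -0.1, -0.0167]}, {"aperture": 1, "xyz": [-0.1667, -0.1, -0.0167]}, {"aperture": 1, "xyz": [-0.1667, -0.1, -0.0167]}]}}

```text
time: 1.42
tool_pos: [0.3627, 0.3952, 0.2758]
tool_rot: [0.0, 0.127, 0.992, 0.0]
contact_force: [0.8, 0.7, -1.1]
gripper_width: 1.003
grasp_force: 0.0
```

Call:
{"fn": "send_path", "kwargs": {"motion": [{"aperture": 1, "xyz": [-0.1667, -0.1, -0.0167]}, {"aperture": 1, "xyz": [-0.1667, -0.1, -0.0167]}, {"aperture": 1, "xyz": [-0.1667, -0.1, -0.0167]}, {"aperture": 1, "xyz": [-0.1667, -0.1, -0.0167]}, {"aperture": 1, "xyz": [-0.1667, -0.1, -0.0167]}]}}

```text
time: 2.05
tool_pos: [0.567, 0.1869, 0.3007]
tool_rot: [0.0, 0.127, 0.992, 0.0]
contact_force: [0.2, 0.2, -0.0]
gripper_width: 1.0
grasp_force: 0.0
```

Call:
{"fn": "send_path", "kwargs": {"motion": [{"aperture": 1}]}}

```text
time: 2.17
tool_pos: [0.5679, 0.1856, 0.3005]
tool_rot: [0.0, 0.13, 0.992, -0.0]
contact_force: [0.4, 0.1, -0.7]
gripper_width: 1.002
grasp_force: 0.0
```

```bash
python3 - <<'E'
from h import *
p=manip.camera_params("wrist"); im,d=manip.grab_frame("wrist"); save("w1.png",im); np.savez("w1.npz",im=im,d=d)
print(p, manip.state()["tool_pos"],manip.state()["tool_rot"]); P=cloud("wrist",d,p); np.save("w1P.npy",P)
for q in ["coupler","cup","handle_grip"]:
    for o in manip.mark_of("wrist",q)[:3]:
        r,k=[int(round(t)) for t in o["centre"]]; print(q,o["conf"],r,k,P[r,k].round(3))
E
```

```text
{'intrinsics': array([[325.1922621 ,   0.        , 283.6176299 ],
       [  0.        , 325.1922621 , 211.32792503],
       [  0.        ,   0.        ,   1.        ]]), 'xyz': array([0.49580012, 0.20476334, 0.42306428]), 'orientation': array([0.1172964 , 0.78409752, 0.60265567, 0.09076774])} [0.56664148 0.18714117 0.30024676] [-1.87338027e-04  1.28572654e-01  9.91700070e-01  9.35000253e-05]
coupler 0.75 48 426 [0.451 0.402 0.032]
cup 0.67 224 291 [0.625 0.18  0.049]
cup 0.56 47 435 [0.451 0.415 0.034]
handle_grip 0.74 73 383 [0.474 0.332 0.043]
handle_grip 0.73 132 290 [0.516 0.207 0.065]
```

View pics/w1.png

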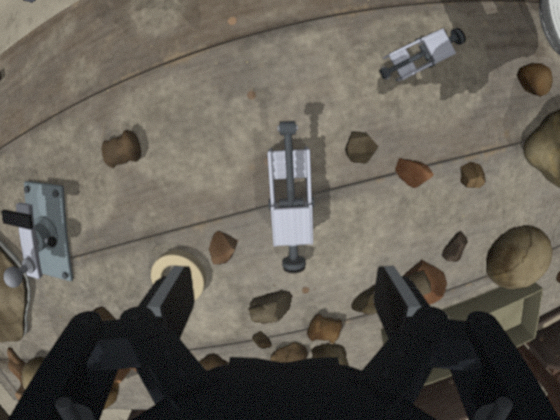

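The wrist view shows the coupler at its centre: grip at (128, 288), body from (150, 290) to (245, 293) and pad at (263, 293). The handle is down. Next I'll fit the coupler's pose, and the stand's from the top view.

```bash
python3 - <<'E'
from h import *
P=np.load("w1P.npy"); im=np.load("w1.npz")["im"].astype(int)
X,Y,Z=P[...,0],P[...,1],P[...,2]
v,u=np.indices(X.shape)
W=(u>255)&(u<330)&(v>110)&(v<280)
body=W&(Z>.033)&(Z<.06)&(im.min(2)>120)
pts=P[body]; 
r=cv2.minAreaRect((pts[:,:2]*1000).astype(np.float32)); print(r,len(pts))
pad=W&(Z>.01)&(Z<.06)&(v>255); print("pad",P[pad].mean(0),pad.sum(), P[pad][:,2].max())
g=W&(Z>.045)&(v<137); print("grip",P[g].mean(0),g.sum(),np.percentile(P[g][:,2],[50,95]))
tab=W&(Z<.012)&(u>320); print("table",np.median(P[tab][:,2]))
box=cv2.boxPoints(r)/1000; print(box)
# axis from pts
cup=W&(Z>.044)&(Z<.055)&(im.min(2)>120); print("cup top",P[cup].mean(0),cup.sum(), np.median(Z[cup]))
# stand in top
z=np.load("top.npz"); T=cloud("top",z["d"]); it=z["im"].astype(int); X,Y,Z=T[...,0],T[...,1],T[...,2]
v,u=np.indices(X.shape)
b=(u>398)&(u<424)&(v>200)&(v<226)&(Z>.1)
print("ball",b.sum(),T[b].mean(0),Z[b].max())
from scipy.optimize import least_squares
q=T[b&(Z>.112)]; s=least_squares(lambda c:np.linalg.norm(q-c,axis=1)-.016,[.58,-.24,.11],loss="soft_l1",f_scale=.001); print("sphere",s.x,len(q))
rest=(u>380)&(u<418)&(v>228)&(v<254)&(Z>.07)&(Z<.1)&(it.max(2)<60)
print("rest",rest.sum(),np.median(T[rest],0),cv2.minAreaRect((T[rest][:,:2]*1000).astype(np.float32)))
pl=(u>370)&(u<425)&(v>195)&(v<268)&(Z>.004)&(Z<.025); rr=cv2.minAreaRect((T[pl][:,:2]*1000).astype(np.float32)); print("plate",rr)
# same in wrist
X,Y,Z=P[...,0],P[...,1],P[...,2]; v,u=np.indices(X.shape)
b=(u<30)&(v>258)&(v<292)&(Z>.1); q=P[b]; print("wball",b.sum(), q.mean(0) if len(q) else 0)
if len(q)>8:
    s=least_squares(lambda c:np.linalg.norm(q-c,axis=1)-.016,[.58,-.24,.11],loss="soft_l1",f_scale=.001); print("wsphere",s.x)
E
```

```text
((581.04638671875, 190.48280334472656), (51.35729217529297, 147.85780334472656), 78.20330047607422) 2463
pad [0.68980341 0.16733014 0.02629564] 364 0.0350290438558894
grip [0.51092838 0.20459458 0.07688829] 282 [0.06494653 0.06753337]
table -0.0009751867952125792
[[0.5034292  0.18046051]
 [0.64816403 0.15023251]
 [0.6586636  0.2005051 ]
 [0.5139287  0.2307331 ]]
cup top [0.6282305  0.18002853 0.0478456 ] 1530 0.04788485081951438
ball 122 [ 0.57038469 -0.22339054  0.16818334] 1.3615039423894468
sphere [ 0.58192163 -0.24000009  0.10763357] 101
rest 174 [ 0.50597934 -0.20688029  0.08153314] ((506.65386962890625, -208.83468627929688), (64.24710845947266, 22.65911102294922), 66.32440948486328)
plate ((547.9629516601562, -229.91099548339844), (153.311767578125, 210.3787841796875), 87.94434356689453)
wball 296 [ 0.58224222 -0.22796279  0.11472418]
wsphere [ 0.58473863 -0.23928969  0.10546536]
```

```bash
python3 - <<'E'
from h import *
P=np.load("w1P.npy"); im=np.load("w1.npz")["im"].astype(int)
v,u=np.indices(P.shape[:2]); W=(u>255)&(u<330)&(v>110)&(v<280)
a=np.radians(-11.8); ex=np.array([np.cos(a),np.sin(a)]); ey=np.array([-ex[1],ex[0]]); o=np.array([.632,.1792])
l=(P[...,:2]-o)@ex*1000; w=(P[...,:2]-o)@ey*1000; Z=P[...,2]*1000
for x in range(-140,80,6):
    m=W&(abs(l-x)<3)&(Z>15)&(Z<90)&(abs(w)<40)
    if m.sum()>3: print(x,m.sum(),"w",np.percentile(w[m],[2,50,98]).round(1),"z",np.percentile(Z[m],[5,50,95]).round(0))
E
```

```text
-134 7 w [-4.5 -1.4  1.8] z [58. 59. 60.]
-128 95 w [-9.5  0.7  9.5] z [60. 64. 67.]
-122 110 w [-10.6  -0.2  11.1] z [61. 66. 68.]
-116 68 w [-8.4  0.5  8.5] z [59. 63. 65.]
-110 39 w [-3.7 -0.2  4.3] z [59. 61. 63.]
-104 42 w [-4.  -0.5  4. ] z [59. 61. 62.]
-98 58 w [-23.8   0.1  24.5] z [17. 60. 62.]
-92 206 w [-24.7  -0.1  24.8] z [32. 34. 60.]
-86 210 w [-23.8   0.2  23.8] z [33. 34. 60.]
-80 204 w [-24.1  -0.1  24.5] z [32. 34. 60.]
-74 205 w [-23.6   0.   24.2] z [32. 34. 60.]
-68 210 w [-23.8  -0.1  24. ] z [32. 34. 59.]
-62 161 w [-23.9  -0.4  24. ] z [33. 34. 59.]
-56 87 w [-24.6   0.3  25.1] z [34. 40. 59.]
-50 72 w [-24.5   0.7  24.8] z [22. 39. 58.]
-44 72 w [-24.3  -0.1  24.6] z [19. 40. 54.]
-38 86 w [-26.   -0.3  26.1] z [32. 39. 49.]
-32 199 w [-27.3   1.8  27.6] z [37. 40. 43.]
-26 289 w [-26.3   0.3  25.2] z [27. 46. 49.]
-20 199 w [-24.2   0.   24.2] z [47. 48. 49.]
-14 187 w [-23.9  -0.2  23.4] z [47. 48. 49.]
-8 188 w [-23.8  -0.5  23.9] z [47. 48. 49.]
-2 185 w [-24.1  -0.7  23.8] z [46. 48. 49.]
4 180 w [-23.9   0.2  23.8] z [47. 48. 49.]
10 179 w [-23.9  -0.2  24.1] z [46. 48. 49.]
16 179 w [-24.    0.8  24.6] z [46. 48. 49.]
22 68 w [-24.    0.7  24.1] z [47. 47. 49.]
34 24 w [-5.9 -0.6  5.6] z [19. 22. 25.]
40 32 w [-5.4 -0.2  4.7] z [20. 22. 23.]
46 39 w [-5.2  0.3  5.9] z [19. 22. 24.]
52 37 w [-9.7 -0.   6.1] z [19. 21. 24.]
58 187 w [-15.4  -0.4  15.4] z [17. 27. 34.]
64 76 w [-14.4   1.2  15.4] z [23. 31. 33.]
70 38 w [-13.5  -0.3  13.3] z [25. 31. 33.]
```

Converted, 0.06 m / 0.3 = 0.2, 0.058 m / 0.3 = 0.1933, -0.052 rad / 3.1416 = -0.0166.

Call:
{"fn": "send_path", "kwargs": {"motion": [{"aperture": 0.5, "turn_vec": [0, 0, -0.0166]}, {"aperture": 0.5, "xyz": [0.1933, 0.02, 0]}, {"aperture": 0.5, "xyz": [0, 0, 0.2]}, {"aperture": 0.5, "xyz": [0, 0, 0.2]}, {"aperture": 0.5, "xyz": [0, 0, 0.2]}]}}

```text
time: 3.0
tool_pos: [0.509, 0.2075, 0.1192]
tool_rot: [0.001, 0.1, 0.995, 0.0]
contact_force: [-0.6, 0.5, 0.3]
gripper_width: 0.498
grasp_force: 0.0
```

Call:
{"fn": "send_path", "kwargs": {"motion": [{"aperture": 0.5, "xyz": [0, 0, 0.1]}, {"aperture": 0.5}, {"aperture": 0.5}]}}

```text
time: 3.38
tool_pos: [0.5109, 0.207, 0.0922]
tool_rot: [0.001, 0.101, 0.995, 0.001]
contact_force: [-0.4, -0.1, 0.2]
gripper_width: 0.501
grasp_force: 0.0
```

```bash
python3 - <<'E'
from h import *
p=manip.camera_params("wrist"); s=manip.state(); im,d=manip.grab_frame("wrist"); save("w2.png",im)
x=q2R(s["tool_rot"]); print(x.round(4)); t=s["tool_pos"]; print(t, (np.array([.5106,.2046])-t[:2])@x[:2,:2])
P=cloud("wrist",d,p)
a=np.radians(-11.8); ex=np.array([np.cos(a),np.sin(a)]); ey=np.array([-ex[1],ex[0]]); o=np.array([.632,.1792])
l=(P[...,:2]-o)@ex*1000; w=(P[...,:2]-o)@ey*1000; Z=P[...,2]*1000
for X in range(-140,-90,4):
    m=(abs(l-X)<2)&(Z>40)&(Z<80)&(abs(w)<16)
    if m.sum()>3: print(X,m.sum(),"w",np.percentile(w[m],[2,50,98]).round(1),"z",np.percentile(Z[m],[5,50,95]).round(0))
E
```

```text
[[-9.798e-01  2.001e-01  2.800e-03]
 [ 2.001e-01  9.798e-01  7.000e-04]
 [-2.600e-03  1.300e-03 -1.000e+00]]
[0.51089959 0.20701204 0.09222967] [-0.00018917 -0.0024232 ]
-132 173 w [-8.3  0.2  8.1] z [56. 60. 62.]
-128 381 w [-9.8 -0.2  8.8] z [60. 64. 66.]
-124 318 w [-10.7   0.3  10.6] z [61. 66. 67.]
-120 177 w [-10.1  -0.2  10. ] z [61. 66. 67.]
-116 99 w [-7.7 -0.3  7.6] z [61. 63. 64.]
-112 94 w [-4.2  0.2  4. ] z [59. 62. 63.]
-108 95 w [-4.2 -0.3  4. ] z [59. 61. 62.]
-104 93 w [-4.3 -0.3  4.1] z [59. 61. 62.]
-100 92 w [-4.3 -0.3  4.1] z [58. 61. 62.]
-96 93 w [-4.4  0.2  4.2] z [58. 60. 62.]
-92 74 w [-3.9  0.2  4.2] z [58. 60. 61.]
```

View pics/w2.png

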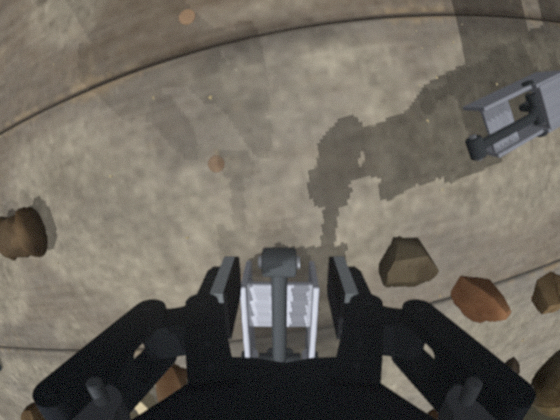

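The grip (262, 279) sits between the open fingers (235 and 337), 2.4 mm off centre. I'll centre it, descend and close in small steps.

Converted, 0.034 m / 0.3 = 0.1133, -0.0025 m / 0.3 = -0.0083.

Call:
{"fn": "send_path", "kwargs": {"motion": [{"aperture": 0.5, "xyz": [0, -0.0083, 0]}, {"aperture": 0.4, "xyz": [0, 0, 0.1133]}, {"aperture": 0.3}, {"aperture": 0.27}, {"aperture": 0.27}]}}

```text
time: 4.05
tool_pos: [0.5108, 0.2038, 0.058]
tool_rot: [0.001, 0.101, 0.995, 0.0]
contact_force: [-1.0, 0.0, 0.5]
gripper_width: 0.265
grasp_force: 0.0
```

Call:
{"fn": "send_path", "kwargs": {"motion": [{"aperture": 0.258}, {"aperture": 0.258}]}}

```text
time: 4.3
tool_pos: [0.5101, 0.2038, 0.0569]
tool_rot: [0.001, 0.101, 0.995, 0.0]
contact_force: [-0.4, 1.4, 0.8]
gripper_width: 0.257
grasp_force: 0.3
```

Call:
{"fn": "send_path", "kwargs": {"motion": [{"aperture": 0.252}, {"aperture": 0.252}]}}

```text
time: 4.55
tool_pos: [0.51, 0.2038, 0.0565]
tool_rot: [0.0, 0.101, 0.995, 0.0]
contact_force: [1.2, 0.6, 1.4]
gripper_width: 0.252
grasp_force: 6.2
```

Converted, -0.0065 m / 0.3 = -0.0217, -0.006 m / 0.3 = -0.02.

Call:
{"fn": "send_path", "kwargs": {"motion": [{"aperture": 0.252, "xyz": [-0.0067, 0, -0.0217]}, {"aperture": 0.252, "xyz": [-0.0067, 0, -0.0217]}, {"aperture": 0.252, "xyz": [-0.01, 0, -0.02]}, {"aperture": 0.252, "xyz": [-0.01, 0, -0.02]}, {"aperture": 0.252}]}}

```text
time: 5.18
tool_pos: [0.5196, 0.2015, 0.082]
tool_rot: [-0.0, 0.101, 0.995, -0.0]
contact_force: [-1.8, -0.5, 1.1]
gripper_width: 0.256
grasp_force: 6.3
```

Call:
{"fn": "send_path", "kwargs": {"motion": [{"aperture": 0.252, "xyz": [-0.0117, 0, -0.0183]}, {"aperture": 0.252, "xyz": [-0.0133, 0, -0.0183]}, {"aperture": 0.252, "xyz": [-0.015, 0, -0.0167]}, {"aperture": 0.252, "xyz": [-0.015, 0, -0.0167]}, {"aperture": 0.252}]}}

```text
time: 5.8
tool_pos: [0.5366, 0.1981, 0.1033]
tool_rot: [0.001, 0.101, 0.995, -0.0]
contact_force: [-2.6, -0.4, 2.0]
gripper_width: 0.258
grasp_force: 6.3
```

Converted, -0.006 m / 0.3 = -0.02, -0.0055 m / 0.3 = -0.0183.

Call:
{"fn": "send_path", "kwargs": {"motion": [{"aperture": 0.252, "xyz": [-0.0167, 0, -0.015]}, {"aperture": 0.252, "xyz": [-0.0167, 0, -0.0133]}, {"aperture": 0.252, "xyz": [-0.0183, 0, -0.0133]}, {"aperture": 0.252, "xyz": [-0.02, 0, -0.0117]}, {"aperture": 0.252}]}}

```text
time: 6.42
tool_pos: [0.5576, 0.1938, 0.1187]
tool_rot: [0.001, 0.101, 0.995, 0.0]
contact_force: [0.5, -0.2, 0.7]
gripper_width: 0.254
grasp_force: 6.2
```

```bash
python3 - <<'E'
from h import *
p=manip.camera_params("wrist"); im,d=manip.grab_frame("wrist"); save("w3.png",im)
im,d=manip.grab_frame("scene"); save("s3.png",cv2.resize(im[170:300,160:340],None,fx=4,fy=4))
E
```

```text
(no output)
```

View pics/s3.png

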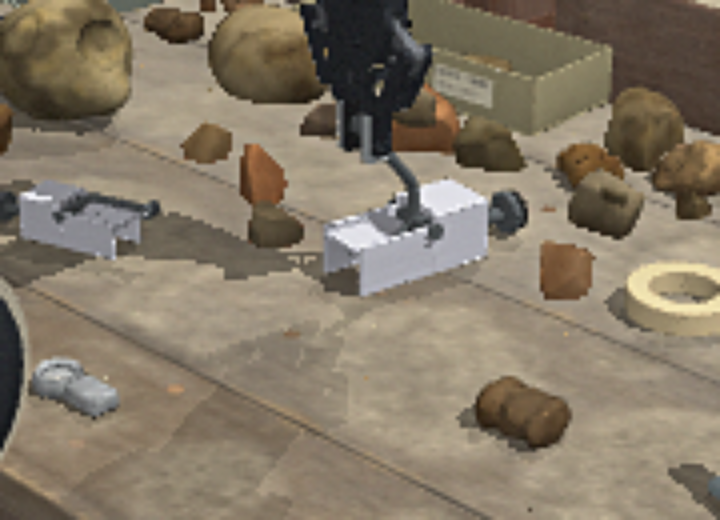

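The scene crop shows the handle up, with its bar bent and the grip held at about (370, 155). The head still stands flat. I'll release, rise, move over the cup and re-measure.

Converted, -0.06 m / 0.3 = -0.2, -0.05 m / 0.3 = -0.1667.

Call:
{"fn": "send_path", "kwargs": {"motion": [{"aperture": 0.4}, {"aperture": 0.6}, {"aperture": 0.6, "xyz": [0, 0, -0.1333]}, {"aperture": 1, "xyz": [0, 0, -0.2]}, {"aperture": 1, "xyz": [-0.1, 0, -0.1667]}]}}

```text
time: 7.15
tool_pos: [0.5854, 0.1884, 0.2706]
tool_rot: [0.0, 0.1, 0.995, 0.0]
contact_force: [0.7, 0.7, 0.0]
gripper_width: 0.987
grasp_force: 0.0
```

Call:
{"fn": "send_path", "kwargs": {"motion": [{"aperture": 1}, {"aperture": 1}]}}

```text
time: 7.4
tool_pos: [0.5857, 0.1878, 0.2676]
tool_rot: [-0.001, 0.101, 0.995, -0.0]
contact_force: [-0.5, 0.2, -0.9]
gripper_width: 1.002
grasp_force: 0.0
```

```bash
python3 - <<'E'
from h import *
p=manip.camera_params("wrist"); s=manip.state(); im,d=manip.grab_frame("wrist"); save("w4.png",im)
x=q2R(s["tool_rot"]); t=s["tool_pos"]
P=cloud("wrist",d,p)
a=np.radians(-11.8); ex=np.array([np.cos(a),np.sin(a)]); ey=np.array([-ex[1],ex[0]]); o=np.array([.632,.1792])
print(t, (o+.008*ex-t[:2])@x[:2,:2], np.degrees(np.arctan2(x[1,0],-x[0,0])))
l=(P[...,:2]-o)@ex*1000; w=(P[...,:2]-o)@ey*1000; Z=P[...,2]*1000
for X in range(-110,80,6):
    for lo,hi in [(15,52),(52,150)]:
        m=(abs(l-X)<3)&(Z>lo)&(Z<hi)&(abs(w)<35)
        if m.sum()>3: print(X,m.sum(),"w",np.percentile(w[m],[2,50,98]).round(1),"z",np.percentile(Z[m],[5,50,95]).round(0))
E
```

```text
[0.58566494 0.18779605 0.26759114] [-0.05511664  0.00089564] 11.628176809791407
-98 13 w [-24.1  20.9  24. ] z [23. 30. 39.]
-92 237 w [-24.2   0.6  24.3] z [32. 34. 39.]
-86 266 w [-24.2  -0.4  23.4] z [32. 34. 39.]
-86 39 w [-8.3 -0.6  7.2] z [118. 121. 123.]
-80 248 w [-25.3  -0.4  23.5] z [32. 34. 39.]
-80 191 w [-10.6  -0.6   9.4] z [122. 126. 128.]
-74 211 w [-25.2  -0.4  23.2] z [32. 34. 39.]
-74 174 w [-11.4  -0.6   9.9] z [123. 127. 128.]
-68 137 w [-25.4  11.8  23.6] z [32. 34. 39.]
-68 69 w [-8.8 -0.6  7.4] z [114. 125. 126.]
-62 78 w [-25.6 -16.5  23.7] z [32. 37. 39.]
-62 50 w [-5.  -0.9  3.1] z [105. 108. 113.]
-56 49 w [-25.6  20.5  23.9] z [19. 38. 40.]
-56 42 w [-5.  -0.5  3.2] z [ 97. 101. 105.]
-50 50 w [-24.6  20.6  24. ] z [20. 39. 40.]
-50 39 w [-4.2 -0.4  3.4] z [
[... 358 characters left out ...]
8.]
-20 225 w [-23.9  -0.2  23.5] z [46. 48. 49.]
-14 227 w [-24.6  -0.2  23.6] z [47. 48. 49.]
-8 230 w [-24.   -0.2  23.6] z [46. 48. 49.]
-2 223 w [-24.3   0.9  24. ] z [47. 48. 49.]
4 230 w [-24.3  -0.2  24. ] z [47. 48. 49.]
10 220 w [-23.9   0.4  24.3] z [47. 48. 49.]
16 210 w [-23.8  -0.1  23.9] z [47. 48. 49.]
22 91 w [-24.1  -0.1  25.1] z [46. 48. 49.]
28 7 w [-3.5 -0.   3.5] z [27. 27. 28.]
34 28 w [-4.9  0.   5. ] z [20. 22. 25.]
40 40 w [-4.9  0.   5. ] z [20. 22. 23.]
46 37 w [-4.9  0.   5. ] z [20. 22. 24.]
52 39 w [-7.1  0.1  5.7] z [19. 22. 23.]
58 226 w [-15.1   0.1  15.9] z [17. 28. 33.]
64 97 w [-15.    0.1  15.3] z [22. 31. 33.]
70 37 w [-14.2   0.1  14.4] z [23. 31. 33.]
```

Converted, 0.06 m / 0.3 = 0.2, -0.055 m / 0.3 = -0.1833, -0.003 rad / 3.1416 = -0.001.

Call:
{"fn": "send_path", "kwargs": {"motion": [{"aperture": 1, "xyz": [-0.1833, 0.0033, 0], "turn_vec": [0, 0, -0.001]}, {"aperture": 1, "xyz": [0, 0, 0.2]}, {"aperture": 1, "xyz": [0, 0, 0.2]}, {"aperture": 1, "xyz": [0, 0, 0.1667]}, {"aperture": 1}]}}

```text
time: 8.07
tool_pos: [0.6343, 0.177, 0.0901]
tool_rot: [-0.007, 0.1, 0.995, -0.002]
contact_force: [-0.1, 0.2, -0.2]
gripper_width: 1.001
grasp_force: 0.0
```

Call:
{"fn": "send_path", "kwargs": {"motion": [{"aperture": 1, "xyz": [0, 0, 0.1333]}, {"aperture": 1, "xyz": [0, 0, 0.0833]}, {"aperture": 1}]}}

```text
time: 8.45
tool_pos: [0.6391, 0.1778, 0.0328]
tool_rot: [-0.001, 0.1, 0.995, -0.0]
contact_force: [0.1, -0.5, 0.0]
gripper_width: 1.001
grasp_force: 0.0
```

```bash
python3 - <<'E'
from h import *
s=manip.state(); x=q2R(s["tool_rot"]); t=s["tool_pos"]
a=np.radians(-11.8); ex=np.array([np.cos(a),np.sin(a)]); o=np.array([.632,.1792])
print(t, (o+.008*ex-t[:2])@x[:2,:2], np.degrees(np.arctan2(x[1,0],-x[0,0])),s["contact_force"])
E
```

```text
[0.63910821 0.17777494 0.03277969] [-7.50194179e-04 -6.34430449e-05] 11.434367314539761 [ 0.10177762 -0.45053157  0.0350306 ]
```

Call:
{"fn": "send_path", "kwargs": {"motion": [{"aperture": 0.7}, {"aperture": 0.5}, {"aperture": 0.5}, {"aperture": 0.5}]}}

```text
time: 8.95
tool_pos: [0.642, 0.1776, 0.0364]
tool_rot: [0.002, 0.1, 0.995, 0.0]
contact_force: [-0.4, -1.8, 5.8]
gripper_width: 0.571
grasp_force: 65.8
```

Call:
{"fn": "send_path", "kwargs": {"motion": [{"aperture": 0.4}, {"aperture": 0.4}, {"aperture": 0.4}]}}

```text
time: 9.32
tool_pos: [0.642, 0.1776, 0.0363]
tool_rot: [0.002, 0.1, 0.995, 0.0]
contact_force: [-1.4, -1.9, 6.1]
gripper_width: 0.575
grasp_force: 65.8
```

Call:
{"fn": "send_path", "kwargs": {"motion": [{"aperture": 0.4, "xyz": [0, 0, -0.0133]}, {"aperture": 0.4, "xyz": [0, 0, -0.0267]}, {"aperture": 0.4}, {"aperture": 0.4}]}}

```text
time: 9.82
tool_pos: [0.6396, 0.1777, 0.0446]
tool_rot: [-0.001, 0.1, 0.995, -0.0]
contact_force: [-0.1, -0.3, -9.6]
gripper_width: 0.573
grasp_force: 64.1
```

Converted, -0.04 m / 0.3 = -0.1333, -0.03 m / 0.3 = -0.1.

Call:
{"fn": "send_path", "kwargs": {"motion": [{"aperture": 0.4, "xyz": [0, 0, -0.1]}, {"aperture": 0.4, "xyz": [0, 0, -0.1333]}, {"aperture": 0.4, "xyz": [0, 0, -0.1333]}, {"aperture": 0.4, "xyz": [0, 0, -0.1333]}, {"aperture": 0.4, "xyz": [0, -0.0667, -0.1333]}]}}

```text
time: 10.45
tool_pos: [0.6356, 0.1589, 0.2357]
tool_rot: [-0.001, 0.099, 0.995, 0.0]
contact_force: [0.6, 0.5, -9.1]
gripper_width: 0.573
grasp_force: 66.1
```

Call:
{"fn": "send_path", "kwargs": {"motion": [{"aperture": 0.4, "xyz": [0, -0.1333, 0], "turn_vec": [0, 0, 0.0318]}, {"aperture": 0.4, "xyz": [0, -0.1333, 0], "turn_vec": [0, 0, 0.0347]}, {"aperture": 0.4, "xyz": [0, -0.1333, 0]}, {"aperture": 0.4, "xyz": [0, -0.1333, 0]}, {"aperture": 0.4, "xyz": [0, -0.1, 0]}]}}

```text
time: 11.08
tool_pos: [0.5715, -0.0215, 0.2345]
tool_rot: [-0.001, 0.203, 0.979, -0.0]
contact_force: [0.4, -0.2, -9.4]
gripper_width: 0.574
grasp_force: 66.0
```

Call:
{"fn": "send_path", "kwargs": {"motion": [{"aperture": 0.4}, {"aperture": 0.4}]}}

```text
time: 11.32
tool_pos: [0.5725, -0.0199, 0.2349]
tool_rot: [-0.0, 0.203, 0.979, 0.0]
contact_force: [0.6, -0.2, -9.3]
gripper_width: 0.575
grasp_force: 66.1
```

```bash
python3 - <<'E'
from h import *
from scipy.optimize import least_squares
p=manip.camera_params("wrist"); s=manip.state(); im,d=manip.grab_frame("wrist"); save("w5.png",im)
x=q2R(s["tool_rot"]); t=s["tool_pos"]; P=cloud("wrist",d,p); np.savez("w5.npz",P=P,im=im,R=x,t=t)
print(t,x.round(4),s["contact_force"],np.degrees(np.arctan2(x[1,0],-x[0,0])))
Q=(P-t)@x*1000; l=-Q[...,0]; w=Q[...,1]; h=-Q[...,2]
for X in range(-130,-20,6):
    for lo,hi in [(-45,14),(14,120)]:
        m=(abs(l-X)<3)&(h>lo)&(h<hi)&(abs(w)<35)
        if m.sum()>3: print(X,m.sum(),"w",np.percentile(w[m],[2,50,98]).round(1),"h",np.percentile(h[m],[5,50,95]).round(1))
m=(np.hypot(P[...,0]-.583,P[...,1]+.24)<.02)&(P[...,2]>.1)&(P[...,2]<.14); q=P[m]; print(len(q))
if len(q)>10:
    f=least_squares(lambda c:np.linalg.norm(q-c,axis=1)-.016,[.58,-.24,.11],loss="soft_l1",f_scale=.001); print("ball",f.x)
m=(np.hypot(P[...,0]-.507,P[...,1]+.2075)<.045)&(P[...,2]>.07)&(P[...,2]<.095)&(im.max(2)<70); q=P[m]
if len(q)>10: print("rest",len(q),np.median(q,0),cv2.minAreaRect((q[:,:2]*1000).astype(np.float32)))
E
```

```text
[ 0.572505   -0.01989137  0.23489227] [[-9.175e-01  3.977e-01 -4.000e-04]
 [ 3.977e-01  9.175e-01  7.000e-04]
 [ 7.000e-04  4.000e-04 -1.000e+00]] [ 0.62980049 -0.24770737 -9.26159651] 23.43286760080073
-82 945 w [-24.5  11.3  24.1] h [-3.6 -2.2  3.4]
-76 1212 w [-24.4  11.   24.1] h [-3.6 -2.2  3.3]
-70 886 w [-24.5  10.2  24.3] h [-22.9  -2.    3.4]
-70 955 w [-4.4 -0.2  4. ] h [65.6 69.1 71.3]
-64 695 w [-24.6  20.6  24.3] h [-31.6   0.4   3.4]
-64 1078 w [-4.3 -0.2  4. ] h [58.9 63.2 67. ]
-58 709 w [-24.5  20.5  24.5] h [-30.9  -0.4   3.5]
-58 711 w [-4.3 -0.2  4. ] h [51.3 55.7 59.5]
-52 688 w [-24.7 -20.8  24.5] h [-30.3   0.9   3.4]
-52 508 w [-4.3 -0.   4. ] h [43.6 48.2 52. ]
-46 1239 w [-27.2   6.8  26.9] h [-28.3   1.7   4. ]
-46 351 w [-4.3 -0.1  4. ] h [35.9 40.5 44.2]
-40 1742 w [-27.   -0.3  26.9] h [-21.7   4.2  10.3]
-40 234 w [-4.  -0.1  3.9] h [30.1 33.5 36.9]
-34 2574 w [-24.   5.  24.] h [-11.6  10.9  12.4]
-28 1902 w [-23.8   0.3  23.7] h [10.4 11.6 12.6]
-22 1820 w [-23.8  -0.1  23.9] h [10.4 11.6 12.5]
-22 2775 w [-19.8   7.7  20. ] h [73.5 78.6 82.6]
665
ball [ 0.58468828 -0.23944536  0.10567893]
rest 1015 [ 0.50954683 -0.2020666   0.07963343] ((508.18157958984375, -206.15689086914062), (65.01730346679688, 21.871559143066406), 66.0338134765625)
```

View pics/w5.png

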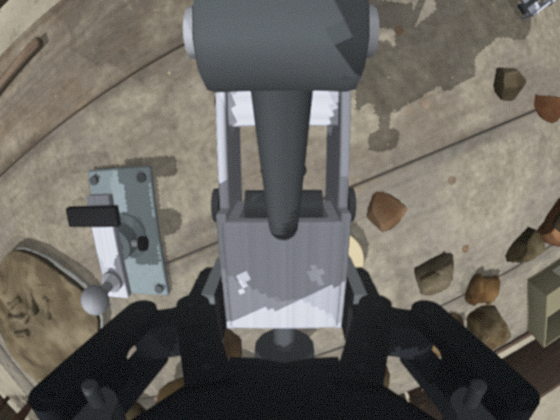

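The view shows the head held level with the handle up, and the cup top at (265, 285). The stand's ball is at (298, 95) and its rest at (215, 93). Next I'll refine the head's fore-aft offset in the hand.

```bash
python3 - <<'E'
from h import *
P=np.load("w1P.npy"); a=np.radians(-11.8); ex=np.array([np.cos(a),np.sin(a)]); ey=np.array([-ex[1],ex[0]]); o=np.array([.632,.1792])
l1=(P[...,:2]-o)@ex*1000; w1=(P[...,:2]-o)@ey*1000; h1=P[...,2]*1000
z=np.load("w5.npz"); Q=(z["P"]-z["t"])@z["R"]*1000; l5,w5,h5=-Q[...,0],Q[...,1],-Q[...,2]
def ext(l,w,h,top,n):
    m=(abs(w)<20)&(abs(h-top)<2.0)&(l>-60)&(l<60); r=np.percentile(l[m],[0.5,1,2,5,98,99,99.5]); print(n,"cup top l range",r.round(1), "w",np.percentile(w[m&(l>-15)],[1,50,99]).round(2))
    m=(abs(w)>26)&(abs(w)<29)&(h>top-25)&(h<top)&(l>-70)&(l<0); print("  pin ends",m.sum(),np.percentile(l[m],[5,50,95]).round(1),np.median(h[m]).round(1))
    for s in (-1,1):
        m=(s*w>5)&(abs(w)<23.5)&(h>top-20)&(h<top-6)&(l<-50)&(l>-110); print("  tail pts",m.sum(),np.percentile(l[m],[1,2,50,90,99]).round(1))
ext(l1,w1,h1,48,"table"); ext(l5,w5,h5,11.6,"hand")
m=(h5>-6)&(h5<5)&(abs(w5)<25)&(l5<-20); 
# tongue side edges → yaw & lateral centre in hand
for X in (-85,-75,-65,-55):
    k=(abs(l5-X)<4)&(h5>1)&(h5<5)&(abs(w5)>18)&(abs(w5)<27); print(X,np.percentile(w5[k],[1,99]).round(2))
b=np.array([.5847,-.2394,.1057]); qb=(b-z["t"])@z["R"]; print("ball in tool",qb)
E
```

```text
table cup top l range [-40.2 -38.8 -26.7 -25.5  20.1  20.7  21.1] w [-19.64  -0.09  19.67]
  pin ends 39 [-35.8 -30.5 -25. ] 41.0
  tail pts 452 [-94.3 -94.  -77.1 -62.4 -52.8]
  tail pts 444 [-94.1 -93.8 -76.9 -62.9 -53.1]
hand cup top l range [-36.5 -36.3 -36.  -34.6   9.6  10.4  10.8] w [-19.61  -0.1   19.59]
  pin ends 527 [-45.8 -37.1 -10.5] 4.6
  tail pts 1742 [-83.7 -83.5 -73.6 -56.  -50.6]
  tail pts 1871 [-83.7 -83.5 -73.9 -56.4 -50.6]
-85 [-25.22  24.6 ]
-75 [-24.89  24.67]
-65 [-25.04  24.67]
-55 [-24.84  24.9 ]
ball in tool [-0.09856894 -0.19661216  0.12903961]
```

Careful with the scale: shifts go in shares of 0.3 m and turns go in shares of pi rad. That gives: -0.0405 m / 0.3 = -0.135, -0.039 m / 0.3 = -0.13.

Call:
{"fn": "send_path", "kwargs": {"motion": [{"aperture": 0.4, "xyz": [-0.0733, -0.13, 0]}, {"aperture": 0.4, "xyz": [-0.0733, -0.13, 0]}, {"aperture": 0.4, "xyz": [-0.0733, -0.13, 0]}, {"aperture": 0.4, "xyz": [-0.0733, -0.13, 0]}, {"aperture": 0.4, "xyz": [-0.07, -0.135, 0]}]}}

```text
time: 12.0
tool_pos: [0.5954, -0.2442, 0.2349]
tool_rot: [-0.0, 0.202, 0.979, 0.0]
contact_force: [0.4, -0.2, -7.8]
gripper_width: 0.57
grasp_force: 66.6
```

Call:
{"fn": "send_path", "kwargs": {"motion": [{"aperture": 0.4, "xyz": [0, 0, 0.0667]}, {"aperture": 0.4, "xyz": [0, 0, 0.1]}, {"aperture": 0.4, "xyz": [0, 0, 0.0333]}, {"aperture": 0.4}, {"aperture": 0.4}]}}

```text
time: 12.62
tool_pos: [0.5956, -0.2437, 0.177]
tool_rot: [0.001, 0.203, 0.979, -0.0]
contact_force: [1.0, -0.7, -9.2]
gripper_width: 0.574
grasp_force: 66.6
```

```bash
python3 - <<'E'
from h import *
s=manip.state(); x=q2R(s["tool_rot"]); t=s["tool_pos"]
p=manip.camera_params("wrist"); im,d=manip.grab_frame("wrist"); P=cloud("wrist",d,p); 
Q=(P-t)@x*1000; l5,w5,h5=-Q[...,0],Q[...,1],-Q[...,2]
print(t,s["contact_force"],(np.array([.5847,-.2394])-t[:2])@x[:2,:2],"want x .0102 y -.0001",np.degrees(np.arctan2(x[1,0],-x[0,0])))
m=(abs(w5)<20)&(abs(h5-11.6)<2)&(l5>-60)&(l5<60); print(np.percentile(l5[m],[0.5,1,2,99.5]))
m=(im.max(2)<70)&(P[...,2]>.07)&(P[...,2]<.092)&(np.hypot(P[...,0]-.508,P[...,1]+.206)<.05); q=P[m]
if len(q)>20: print(len(q),cv2.minAreaRect((q[:,:2]*1000).astype(np.float32)),np.median(q[:,2]))
E
```

```text
[ 0.59560397 -0.24371711  0.17698708] [ 0.98247076 -0.68966256 -9.21920397] [ 0.0117218  -0.00036377] want x .0102 y -.0001 23.377109676132495
[-36.5318637  -36.33419128 -35.97363839  10.85588726]
```

Converted, 0.02 m / 0.3 = 0.0667, 0.015 m / 0.3 = 0.05.

Call:
{"fn": "send_path", "kwargs": {"motion": [{"aperture": 0.4, "xyz": [0.0067, 0, 0.0667]}, {"aperture": 0.4, "xyz": [0, 0, 0.05]}, {"aperture": 0.4}]}}

```text
time: 13.05
tool_pos: [0.5908, -0.242, 0.1367]
tool_rot: [-0.003, 0.203, 0.979, 0.001]
contact_force: [-0.7, -0.7, -9.8]
gripper_width: 0.577
grasp_force: 66.5
```

Call:
{"fn": "send_path", "kwargs": {"motion": [{"aperture": 0.4, "xyz": [0, 0, 0.0133]}, {"aperture": 0.4, "xyz": [0, 0, 0.0133]}, {"aperture": 0.4}]}}

```text
time: 13.42
tool_pos: [0.5927, -0.243, 0.1322]
tool_rot: [-0.0, 0.203, 0.979, 0.0]
contact_force: [0.0, -0.2, -9.6]
gripper_width: 0.575
grasp_force: 66.7
```

Call:
{"fn": "send_path", "kwargs": {"motion": [{"aperture": 0.4, "xyz": [0, 0, 0.01]}, {"aperture": 0.4, "xyz": [0, 0, 0.01]}, {"aperture": 0.4}]}}

```text
time: 13.8
tool_pos: [0.5925, -0.2429, 0.1258]
tool_rot: [-0.0, 0.203, 0.979, 0.0]
contact_force: [0.2, -0.4, -9.0]
gripper_width: 0.572
grasp_force: 66.7
```

Converted, 0.002 m / 0.3 = 0.0067.

Call:
{"fn": "send_path", "kwargs": {"motion": [{"aperture": 0.4, "xyz": [0, 0, 0.0067]}, {"aperture": 0.4, "xyz": [0, 0, 0.0067]}, {"aperture": 0.4}]}}

```text
time: 14.18
tool_pos: [0.5926, -0.2429, 0.122]
tool_rot: [-0.0, 0.203, 0.979, 0.0]
contact_force: [-0.5, 0.1, -8.9]
gripper_width: 0.574
grasp_force: 66.7
```

Call:
{"fn": "send_path", "kwargs": {"motion": [{"aperture": 0.4, "xyz": [0, 0, 0.0067]}, {"aperture": 0.4}]}}

```text
time: 14.42
tool_pos: [0.5926, -0.243, 0.12]
tool_rot: [-0.0, 0.203, 0.979, 0.0]
contact_force: [-0.4, 0.6, -9.2]
gripper_width: 0.573
grasp_force: 66.7
```

Call:
{"fn": "send_path", "kwargs": {"motion": [{"aperture": 0.4, "xyz": [0, 0, 0.0067]}, {"aperture": 0.4}]}}

```text
time: 14.68
tool_pos: [0.5926, -0.2429, 0.118]
tool_rot: [-0.0, 0.203, 0.979, 0.0]
contact_force: [-0.0, 0.6, -9.2]
gripper_width: 0.575
grasp_force: 66.7
```

Converted, 0.0015 m / 0.3 = 0.005.

Call:
{"fn": "send_path", "kwargs": {"motion": [{"aperture": 0.4, "xyz": [0, 0, 0.005]}, {"aperture": 0.4}]}}

```text
time: 14.92
tool_pos: [0.5929, -0.2431, 0.1173]
tool_rot: [0.0, 0.203, 0.979, -0.0]
contact_force: [-0.4, 1.4, -5.9]
gripper_width: 0.577
grasp_force: 67.2
```

Call:
{"fn": "send_path", "kwargs": {"motion": [{"aperture": 0.4, "xyz": [0, 0, 0.005]}, {"aperture": 0.4}]}}

```text
time: 15.18
tool_pos: [0.593, -0.2431, 0.1171]
tool_rot: [0.0, 0.203, 0.979, -0.0]
contact_force: [-4.1, 1.3, 0.4]
gripper_width: 0.575
grasp_force: 68.3
```

Call:
{"fn": "send_path", "kwargs": {"motion": [{"aperture": 0.4, "xyz": [0, 0, 0.005]}, {"aperture": 0.4}]}}

```text
time: 15.42
tool_pos: [0.5931, -0.2431, 0.117]
tool_rot: [0.0, 0.203, 0.979, -0.0]
contact_force: [-8.1, 3.3, 6.8]
gripper_width: 0.576
grasp_force: 68.9
```

Converted, 0.001 m / 0.3 = 0.0033.

Call:
{"fn": "send_path", "kwargs": {"motion": [{"aperture": 0.4, "xyz": [0.0033, 0, 0]}, {"aperture": 0.4}]}}

```text
time: 15.68
tool_pos: [0.593, -0.2431, 0.117]
tool_rot: [0.001, 0.203, 0.979, -0.0]
contact_force: [-3.5, 2.3, 6.6]
gripper_width: 0.575
grasp_force: 68.5
```

Call:
{"fn": "send_path", "kwargs": {"motion": [{"aperture": 0.4, "xyz": [0.0033, 0, 0]}, {"aperture": 0.4}]}}

```text
time: 15.92
tool_pos: [0.5929, -0.2431, 0.1171]
tool_rot: [0.003, 0.203, 0.979, -0.001]
contact_force: [0.1, 1.5, 6.9]
gripper_width: 0.573
grasp_force: 68.5
```

```bash
python3 - <<'E'
from h import *
s=manip.state(); x=q2R(s["tool_rot"]); t=s["tool_pos"]; print(x.round(4),s["ft_torque"],s["contact_force"]@x)
p=manip.camera_params("wrist"); im,d=manip.grab_frame("wrist"); P=cloud("wrist",d,p); z=np.array(p["xyz"])
a=np.radians(-23.4); ex=np.array([np.cos(a),np.sin(a)]); ey=np.array([-ex[1],ex[0]]); o=np.array([.5847,-.2394])
l=(P[...,:2]-o)@ex*1000; w=(P[...,:2]-o)@ey*1000; h=P[...,2]*1000
for X in range(-74,20,8):
    m=(abs(l-X)<4)&(abs(w)<24)&(h>112 if X<-28 else h>120)&(h<136)&((abs(w)>18)|(X>-28)); 
    if m.sum()>5: print(X,m.sum(),np.median(h[m]).round(2))
E
```

```text
[[-9.176e-01  3.975e-01  5.100e-03]
 [ 3.975e-01  9.176e-01 -2.400e-03]
 [-5.700e-03 -1.000e-04 -1.000e+00]] [ 0.35186825  0.34736044 -0.009205  ] [ 0.44452672  1.38126434 -6.95089653]
-74 279 117.07
-66 769 118.1
-58 498 119.52
-50 476 119.56
-42 457 119.57
-34 525 119.76
-26 2380 128.2
-18 2413 128.76
-10 2289 128.68
-2 2114 128.66
6 1900 128.65
14 1736 128.61
```

Converted, 0.0006 m / 0.3 = 0.002.

Call:
{"fn": "send_path", "kwargs": {"motion": [{"aperture": 0.4, "xyz": [0, 0, 0.002]}, {"aperture": 0.4}, {"aperture": 0.4}, {"aperture": 0.4}, {"aperture": 0.4}]}}

```text
time: 16.6
tool_pos: [0.5929, -0.2432, 0.117]
tool_rot: [0.003, 0.203, 0.979, -0.001]
contact_force: [-1.2, 2.2, 8.9]
gripper_width: 0.571
grasp_force: 68.9
```

Call:
{"fn": "send_path", "kwargs": {"motion": [{"aperture": 0.4}]}}

```text
time: 16.73
tool_pos: [0.5929, -0.2431, 0.117]
tool_rot: [0.003, 0.203, 0.979, -0.001]
contact_force: [-1.5, 1.7, 8.8]
gripper_width: 0.574
grasp_force: 68.9
```

Converted, -0.0015 m / 0.3 = -0.005.

Call:
{"fn": "send_path", "kwargs": {"motion": [{"aperture": 0.4, "xyz": [0, 0, -0.005]}, {"aperture": 0.65}, {"aperture": 1}, {"aperture": 1}, {"aperture": 1}]}}

```text
time: 17.35
tool_pos: [0.5908, -0.2422, 0.1144]
tool_rot: [-0.0, 0.203, 0.979, 0.0]
contact_force: [0.4, -0.1, 0.0]
gripper_width: 1.001
grasp_force: 0.0
```

Call:
{"fn": "send_path", "kwargs": {"motion": [{"aperture": 1, "xyz": [0, 0, -0.0667]}, {"aperture": 1, "xyz": [0, 0, -0.1]}, {"aperture": 1}, {"aperture": 1}]}}

```text
time: 17.85
tool_pos: [0.5909, -0.2422, 0.165]
tool_rot: [0.0, 0.203, 0.979, -0.0]
contact_force: [-0.3, 0.1, -0.6]
gripper_width: 0.999
grasp_force: 0.0
```

```bash
python3 - <<'E'
from h import *
s=manip.state(); x=q2R(s["tool_rot"]); t=s["tool_pos"]; print(t,x.round(3),s["contact_force"])
p=manip.camera_params("wrist"); im,d=manip.grab_frame("wrist"); save("w6.png",im); P=cloud("wrist",d,p)
a=np.radians(-23.4); ex=np.array([np.cos(a),np.sin(a)]); ey=np.array([-ex[1],ex[0]]); o=np.array([.5847,-.2394])
l=(P[...,:2]-o)@ex*1000; w=(P[...,:2]-o)@ey*1000; h=P[...,2]*1000
for X in range(-98,30,6):
  for lo,hi in [(112,135),(135,240)]:
    m=(abs(l-X)<3)&(abs(w)<28)&(h>lo)&(h<hi)
    if m.sum()>5: print(X,m.sum(),np.percentile(w[m],[2,50,98]).round(1),np.percentile(h[m],[5,50,95]).round(1))
E
```

```text
[ 0.59091587 -0.24222308  0.16497752] [[-0.918  0.397  0.   ]
 [ 0.397  0.918 -0.   ]
 [-0.    -0.    -1.   ]] [-0.27152024  0.09263194 -0.56806567]
-98 50 [-25.   18.3  24.1] [114.7 119.7 121.2]
-92 226 [-25.2  19.1  24.3] [114.2 119.7 121.3]
-86 129 [-25.2  21.5  24.2] [118.9 120.  121.1]
-86 137 [-8.5 -0.6  7.4] [203.3 204.3 205.3]
-80 160 [-25.1  20.8  24.3] [115.1 119.9 121.3]
-80 1635 [-10.4  -0.4   9.4] [204.1 207.7 209.3]
-74 313 [-25.   17.7  24.3] [114.  119.1 120.9]
-74 2018 [-10.7  -0.4  10. ] [203.7 208.  209.4]
-68 636 [-24.3   8.2  23.9] [113.5 115.  120.4]
-68 1077 [-8.4 -0.4  7.7] [192.6 203.4 206.8]
-62 522 [-24.5   7.7  24.3] [113.4 115.  120.5]
-62 510 [-4.6 -0.5  3.9] [184.2 188.8 193.1]
-56 213 [-25.   20.5  24.6] [114.1 119.7 121. ]
-56 410 [-4.6 -0.3  3.8] [
[... 307 characters left out ...]
-26.9   5.5  26.9] [119.  121.5 126.8]
-32 167 [-4.2 -0.2  3.8] [147.5 151.3 155. ]
-26 1188 [-25.7   3.5  24.9] [118.5 128.1 129.7]
-26 10 [-2.8 -0.5  1.5] [146.1 146.9 148.3]
-20 1081 [-24.4  -0.3  23.8] [127.6 128.8 129.9]
-14 1043 [-24.1   0.3  24. ] [127.6 128.8 129.8]
-14 689 [-24.5 -12.   23.8] [234.2 238.4 239.9]
-8 1003 [-24.   -0.3  23.9] [127.7 128.7 129.8]
-8 3020 [-27.7   0.9  27.7] [224.7 232.7 239. ]
-2 970 [-23.5   0.3  24.1] [127.6 128.7 129.7]
-2 6193 [-17.3   0.   17.3] [219.3 228.6 238.7]
4 921 [-23.7   0.3  23.9] [127.5 128.7 129.6]
10 902 [-23.7   0.3  23.7] [127.5 128.6 129.5]
16 834 [-23.7  -0.3  23.8] [127.4 128.6 129.5]
22 141 [-23.8  -0.9  23.8] [126.9 128.2 129.2]
```

Converted, -0.045 m / 0.3 = -0.15, 0.042 m / 0.3 = 0.14.

Call:
{"fn": "send_path", "kwargs": {"motion": [{"aperture": 1, "xyz": [0, 0, -0.15]}, {"aperture": 1, "xyz": [0, 0, -0.15]}, {"aperture": 0.5, "xyz": [0.14, 0, 0]}, {"aperture": 0.5, "xyz": [0.1367, 0, 0]}, {"aperture": 0.5}]}}

```text
time: 18.52
tool_pos: [0.5125, -0.208, 0.2527]
tool_rot: [-0.002, 0.203, 0.979, 0.001]
contact_force: [0.2, -0.3, 0.6]
gripper_width: 0.502
grasp_force: 0.0
```

Call:
{"fn": "send_path", "kwargs": {"motion": [{"aperture": 0.5}]}}

```text
time: 18.65
tool_pos: [0.5149, -0.2093, 0.254]
tool_rot: [-0.0, 0.203, 0.979, 0.0]
contact_force: [-0.3, -0.2, 0.2]
gripper_width: 0.501
grasp_force: 0.0
```

```bash
python3 - <<'E'
from h import *
s=manip.state(); x=q2R(s["tool_rot"]); t=s["tool_pos"]
p=manip.camera_params("wrist"); im,d=manip.grab_frame("wrist"); save("w7.png",im); P=cloud("wrist",d,p)
Q=(P-t)@x*1000; l,w,h=-Q[...,0],Q[...,1],-Q[...,2]; print(t)
for X in range(-24,40,4):
    m=(abs(l-X)<2)&(abs(w)<15)&(P[...,2]>.18)&(P[...,2]<.215)
    if m.sum()>5: print(X,m.sum(),np.percentile(w[m],[2,50,98]).round(1),np.percentile(P[m][:,2]*1000,[5,50,95]).round(1))
E
```

```text
[ 0.51486891 -0.20930897  0.25404865]
-8 232 [-8.7 -0.4  7.9] [200.1 204.  206.5]
-4 289 [-10.5  -0.2   9.7] [202.9 207.3 209. ]
0 238 [-11.1  -0.7  10.2] [204.  208.4 209.6]
4 133 [-8.7 -0.2  8.4] [205.9 207.8 208.9]
16 20 [-3.9 -0.2  2.8] [182.7 186.1 188.7]
20 18 [-3.3 -0.5  2.2] [180.2 182.  184.2]
```

Converted, 0.03 m / 0.3 = 0.1, 0.001 m / 0.3 = 0.0033.

Call:
{"fn": "send_path", "kwargs": {"motion": [{"aperture": 0.5, "xyz": [0.0033, -0.0017, 0.1]}, {"aperture": 0.4, "xyz": [0, 0, 0.08]}, {"aperture": 0.3}, {"aperture": 0.27}, {"aperture": 0.258}]}}

```text
time: 19.32
tool_pos: [0.5146, -0.2098, 0.2024]
tool_rot: [0.001, 0.203, 0.979, -0.0]
contact_force: [0.4, -0.2, 1.5]
gripper_width: 0.262
grasp_force: 0.1
```

Call:
{"fn": "send_path", "kwargs": {"motion": [{"aperture": 0.252}, {"aperture": 0.252}]}}

```text
time: 19.58
tool_pos: [0.5141, -0.2095, 0.202]
tool_rot: [0.001, 0.203, 0.979, -0.0]
contact_force: [-1.0, 0.5, 3.8]
gripper_width: 0.255
grasp_force: 6.1
```

Converted, 0.006 m / 0.3 = 0.02, 0.0055 m / 0.3 = 0.0183.

Call:
{"fn": "send_path", "kwargs": {"motion": [{"aperture": 0.252, "xyz": [0.02, 0, 0.0117]}, {"aperture": 0.252, "xyz": [0.0183, 0, 0.0133]}, {"aperture": 0.252, "xyz": [0.0167, 0, 0.0133]}, {"aperture": 0.252, "xyz": [0.0167, 0, 0.015]}]}}

```text
time: 20.08
tool_pos: [0.4934, -0.2005, 0.1841]
tool_rot: [-0.0, 0.203, 0.979, -0.0]
contact_force: [0.6, -0.6, 2.1]
gripper_width: 0.253
grasp_force: 6.1
```

Call:
{"fn": "send_path", "kwargs": {"motion": [{"aperture": 0.252, "xyz": [0.015, 0, 0.0167]}, {"aperture": 0.252, "xyz": [0.015, 0, 0.0167]}, {"aperture": 0.252, "xyz": [0.0133, 0, 0.0183]}, {"aperture": 0.252, "xyz": [0.0117, 0, 0.0183]}]}}

```text
time: 20.58
tool_pos: [0.4789, -0.1943, 0.1632]
tool_rot: [0.001, 0.203, 0.979, -0.0]
contact_force: [4.2, -0.7, -0.1]
gripper_width: 0.249
grasp_force: 6.0
```

Call:
{"fn": "send_path", "kwargs": {"motion": [{"aperture": 0.252, "xyz": [0.01, 0, 0.02]}, {"aperture": 0.252, "xyz": [0.01, 0, 0.02]}, {"aperture": 0.252, "xyz": [0.0067, 0, 0.0217]}, {"aperture": 0.252}]}}

```text
time: 21.08
tool_pos: [0.471, -0.1907, 0.1444]
tool_rot: [-0.001, 0.203, 0.979, 0.0]
contact_force: [2.0, -0.9, -0.5]
gripper_width: 0.251
grasp_force: 6.0
```

Converted, 0.004 m / 0.3 = 0.0133, 0.003 m / 0.3 = 0.01.

Call:
{"fn": "send_path", "kwargs": {"motion": [{"aperture": 0.252, "xyz": [0.0033, 0, 0.0133]}, {"aperture": 0.252, "xyz": [0.0017, 0, 0.0133]}, {"aperture": 0.252, "xyz": [0, 0, 0.01]}, {"aperture": 0.252}]}}

```text
time: 21.58
tool_pos: [0.4692, -0.19, 0.1337]
tool_rot: [-0.001, 0.203, 0.979, 0.0]
contact_force: [-4.6, 0.7, 1.4]
gripper_width: 0.254
grasp_force: 6.2
```

Call:
{"fn": "send_path", "kwargs": {"motion": [{"aperture": 0.252, "xyz": [0, 0, 0.0067]}, {"aperture": 0.252}]}}

```text
time: 21.82
tool_pos: [0.4698, -0.1903, 0.1328]
tool_rot: [-0.001, 0.203, 0.979, 0.0]
contact_force: [-4.9, 1.7, 5.5]
gripper_width: 0.254
grasp_force: 6.4
```

Converted, 0.001 m / 0.3 = 0.0033.

Call:
{"fn": "send_path", "kwargs": {"motion": [{"aperture": 0.252, "xyz": [0, 0, 0.0033]}, {"aperture": 0.252}, {"aperture": 0.5}, {"aperture": 0.5}]}}

```text
time: 22.32
tool_pos: [0.4703, -0.1905, 0.131]
tool_rot: [0.0, 0.203, 0.979, -0.0]
contact_force: [0.9, 0.1, 0.5]
gripper_width: 0.496
grasp_force: 0.0
```

Call:
{"fn": "send_path", "kwargs": {"motion": [{"aperture": 0.5, "xyz": [0, 0, -0.1]}, {"aperture": 0.2, "xyz": [0, 0, -0.1]}, {"aperture": 0}, {"aperture": 0}]}}

```text
time: 22.82
tool_pos: [0.4697, -0.1902, 0.1901]
tool_rot: [-0.001, 0.203, 0.979, 0.0]
contact_force: [-0.3, -0.7, 0.0]
gripper_width: 0.001
grasp_force: 0.0
```

```bash
python3 - <<'E'
from h import *
s=manip.state(); x=q2R(s["tool_rot"]); t=s["tool_pos"]
p=manip.camera_params("wrist"); im,d=manip.grab_frame("wrist"); save("w8.png",im); P=cloud("wrist",d,p)
Q=(P-t)@x*1000; l,w,h=-Q[...,0],Q[...,1],-Q[...,2]; print(t,s["contact_force"])
for X in range(-24,110,4):
    m=(abs(l-X)<2)&(abs(w)<28)&(P[...,2]>.105)&(P[...,2]<.16)
    if m.sum()>5: print(X,m.sum(),np.percentile(w[m],[2,50,98]).round(1),np.percentile(P[m][:,2]*1000,[5,50,95]).round(1))
E
```

```text
[ 0.46967877 -0.19018921  0.19006009] [-0.33517149 -0.68193078  0.00847268]
-8 236 [-8.3 -0.2  8.2] [129.5 136.3 138.5]
-4 287 [-10.2  -0.2  10.4] [135.1 139.9 141.2]
0 238 [-10.7  -0.2  10.9] [136.2 140.8 141.7]
4 138 [-8.6 -0.2  8.6] [138.  139.7 140.9]
28 135 [-24.1  21.6  25.2] [106.1 114.4 120.2]
32 54 [-24.6 -21.1  24.8] [119.1 119.9 120.9]
36 41 [-24.   22.2  25. ] [119.1 119.9 120.5]
40 26 [-24.2  23.1  24.5] [119.3 120.  121.1]
44 13 [-24.4 -23.7  24.8] [119.2 119.6 120.4]
68 18 [-2.3  0.4  2.5] [136.6 137.2 137.9]
72 23 [-2.  -0.2  2.9] [135.4 137.  137.7]
76 18 [-3.1  0.1  3. ] [132.4 133.9 135.4]
80 20 [-3.1  0.1  3.3] [129.5 130.9 132.8]
84 12 [-3.   0.5  3.4] [126.7 128.1 129.9]
88 15 [-3.  -0.3  3.3] [123.  125.5 126.7]
92 23 [-3.3 -0.3  3.5] [121.  122.5 123.3]
96 83 [-4.   0.5  4.6] [121.  125.5 128.9]
100 36 [-3.6  0.9  5. ] [116.7 128.1 129.3]
104 15 [-3.2  0.5  4.2] [114.8 116.6 117.2]
```

Converted, 0.015 m / 0.3 = 0.05, 0.01 m / 0.3 = 0.0333.

Call:
{"fn": "send_path", "kwargs": {"motion": [{"aperture": 0, "xyz": [0.0033, 0, 0.05]}, {"aperture": 0, "xyz": [0, 0, 0.0333]}, {"aperture": 0, "xyz": [0, 0, 0.0067]}, {"aperture": 0}]}}

```text
time: 23.38
tool_pos: [0.469, -0.1899, 0.1637]
tool_rot: [-0.0, 0.203, 0.979, 0.0]
contact_force: [-0.0, -0.3, 1.3]
gripper_width: -0.004
grasp_force: 0.0
```

Call:
{"fn": "send_path", "kwargs": {"motion": [{"aperture": 0, "xyz": [0, 0, 0.0067]}, {"aperture": 0}]}}

```text
time: 23.62
tool_pos: [0.4693, -0.1901, 0.1625]
tool_rot: [0.0, 0.203, 0.979, -0.0]
contact_force: [-0.4, -0.1, 0.3]
gripper_width: 0.003
grasp_force: 0.0
```

Call:
{"fn": "send_path", "kwargs": {"motion": [{"aperture": 0, "xyz": [0, 0, 0.005]}, {"aperture": 0}]}}

```text
time: 23.88
tool_pos: [0.4694, -0.1902, 0.1612]
tool_rot: [0.0, 0.203, 0.979, -0.0]
contact_force: [-0.8, 0.6, 1.3]
gripper_width: 0.005
grasp_force: 0.7
```

Converted, 0.0015 m / 0.3 = 0.005.

Call:
{"fn": "send_path", "kwargs": {"motion": [{"aperture": 0, "xyz": [0, 0, 0.005]}, {"aperture": 0}]}}

```text
time: 24.12
tool_pos: [0.4694, -0.1902, 0.1608]
tool_rot: [0.0, 0.203, 0.979, -0.0]
contact_force: [-3.5, 1.5, 8.6]
gripper_width: 0.003
grasp_force: 3.8
```

Call:
{"fn": "send_path", "kwargs": {"motion": [{"aperture": 0, "xyz": [0, 0, 0.0033]}, {"aperture": 0}, {"aperture": 0}]}}

```text
time: 24.5
tool_pos: [0.4694, -0.1902, 0.1606]
tool_rot: [0.0, 0.203, 0.979, -0.0]
contact_force: [-5.1, 2.3, 10.5]
gripper_width: 0.001
grasp_force: 5.6
```

The handle is on its hard stop: 10 N from above no longer moves it. I'll back off and check.

Converted, -0.05 m / 0.3 = -0.1667, -0.03 m / 0.3 = -0.1.

Call:
{"fn": "send_path", "kwargs": {"motion": [{"aperture": 0, "xyz": [0, 0, -0.0667]}, {"aperture": 0, "xyz": [0, 0, -0.1667]}, {"aperture": 0, "xyz": [0.0667, 0, -0.1667]}, {"aperture": 0, "xyz": [0.1, 0, -0.1]}, {"aperture": 0}]}}

```text
time: 25.12
tool_pos: [0.4237, -0.1704, 0.3128]
tool_rot: [0.004, 0.203, 0.979, -0.001]
contact_force: [-0.2, -0.5, -0.5]
gripper_width: -0.002
grasp_force: 0.0
```

```bash
python3 - <<'E'
from h import *
s=manip.state(); print(s["contact_force"])
p=manip.camera_params("wrist"); im,d=manip.grab_frame("wrist"); P=cloud("wrist",d,p)
a=np.radians(-23.4); ex=np.array([np.cos(a),np.sin(a)]); ey=np.array([-ex[1],ex[0]]); o=np.array([.5847,-.2394])
l=(P[...,:2]-o)@ex*1000; w=(P[...,:2]-o)@ey*1000; h=P[...,2]*1000
for X in (-128,-124,-110,-90,-70,-50,-20,-10,0,10,20):
    m=(abs(l-X)<3)&(abs(w)<26)&(h>105)&(h<150); print(X,np.percentile(w[m],[2,98]).round(1),np.percentile(h[m],[5,50,95]).round(1))
c,_=manip.grab_frame("scene"); save("s9.png",np.hstack([cv2.resize(c[190:330,250:430],(440,342)),cv2.resize(im,(360,270))[:342].copy() if 0 else cv2.copyMakeBorder(cv2.resize(im,(360,270)),0,72,0,0,cv2.BORDER_CONSTANT)]))
E
```

```text
[-0.19700958 -0.45992437 -0.49627552]
-128 [-11.1   9.8] [135.3 140.3 142. ]
-124 [-11.1   9.8] [136.  140.7 142. ]
-110 [-4.2  3.9] [135.  136.5 138.2]
-90 [-25.   23.8] [113.2 114.6 119.8]Traceback (most recent call last):
  File "<stdin>", line 7, in <module>
    return _quantile_unchecked(
        a, q, axis, out, overwrite_input, method, keepdims, weights)
    return _ureduce(a,
                    func=_quantile_ureduce_func,
    ...<5 lines>...
                    overwrite_input=overwrite_input,
                    method=method)
    r = func(a, **kwargs)
    result = _quantile(arr,
                       quantiles=q,
    ...<2 lines>...
                       out=out,
                       weights=wgt)
    slices_having_nans = np.isnan(arr[-1, ...])
                                  ~~~^^^^^^^^^
IndexError: index -1 is out of bounds for axis 0 with size 0
```

```bash
python3 - <<'E'
from h import *
c,_=manip.grab_frame("scene"); t,d=manip.grab_frame("top"); P=cloud("top",d)
save("s9.png",np.hstack([cv2.resize(c[170:330,250:430],(400,356)),cv2.resize(t[160:280,300:440],(400,356))]))
a=np.radians(-23.4); ex=np.array([np.cos(a),np.sin(a)]); ey=np.array([-ex[1],ex[0]]); o=np.array([.583,-.2397])
l=(P[...,:2]-o)@ex*1000; w=(P[...,:2]-o)@ey*1000; h=P[...,2]*1000
for X in (-124,-80,-50,-20,-10,0,10,20):
    m=(abs(l-X)<4)&(abs(w)<26)&(h>105)&(h<150)
    if m.sum()>3: print(X,np.percentile(w[m],[2,98]).round(1),np.percentile(h[m],[5,50,95]).round(1))
E
```

```text
-80 [-22.  24.] [111.9 118.4 137.1]
-50 [-23.9  23.6] [110.8 123.7 137.6]
-20 [-24.2  23.8] [124.3 129.2 133.6]
-10 [-23.8  23.9] [126.  129.8 134.5]
0 [-24.4  24. ] [119.4 130.  133.1]
10 [-25.2  24.2] [122.3 130.1 133.4]
20 [-24.9  24. ] [124.7 129.4 133.4]
```

View pics/s9.png

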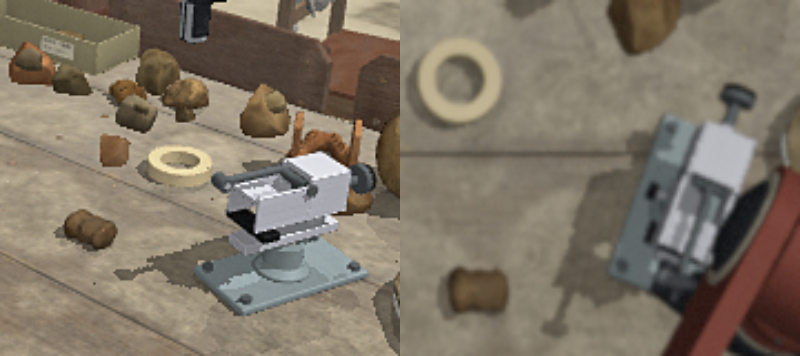

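The left half (scene camera) shows the head level on the stand with the handle down, and the gripper clear above at (195, 20). The talus (90, 230) and tape (180, 165) haven't moved. I'm handing the job in.

```bash
python3 -c "
from plant import manip
print(manip.job_done())"
```

```text
the job is handed in; nothing more can be done
None
```

The prop head is mounted level on the stand's ball and tail rest and locked with its handle fully down; the talus and tape roll weren't touched, and the job was handed in at about 25 s of the 72 s allowed.

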